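# Re-arm the reject kicker and put the canister lane back in order

## Robot

A 6-joint arm with a two-finger parallel gripper is mounted at the origin on the work surface. World frame = base frame: x ahead of the robot, y to its left, z up, the work surface at z = 0. Lengths are in m, angles in rad, forces in N, time in s.
With the tool pointing down it reaches from about 0.275 to 0.875 m from the base axis. Payload 12.5 kg.
Tool frame: the origin (TCP) lies on the centre line of the jaws, within the pads' length; the fingertips stand r.finger_overhang ahead of it and the grasp point (between the pads) lies 3 mm ahead of it (r.finger_overhang is the distance from the TCP to the fingertips, in m); z points along the fingers, y is the direction in which the jaws open and shut (so a half turn about z gives the same grasp; the last joint's range is limited). The gripper opens to 85 mm and grips with 20 to 120 N. Pads are 22 mm wide; open, the fingers measure 114 mm over their backs; the gripper's body (76 mm by 85 mm) begins 54 mm behind the grasp point. The pads swing forward as they close: fully open they stand 13 mm farther back than shut.
Start: joints at [1.048, 0.351, 1.652, -0, 1.139, -0.085], TCP at [0.233, 0.498, 0.23] pointing down, gripper open.
Joint ranges: [-2.75, 2.75], [-0.79, 2.1], [0.01, 2.65], [-1.57, 4.71], [0.07, 3.14], [-2.87, 2.87]. Speed limits (rad/s): [2.22, 2.22, 2.79, 3.14, 3.14, 3.14].

## Interface

Orientations are given as a unit quaternion [x, y, z, w].
In Python, from cell import r, optics gives the robot as it stands. The module is installed in compiled form; this text tells all that it offers. Calls block until the motion is done:
- r.move_to(position, orientation): joint-space move of the TCP to a pose.
- r.move_linear(position, rot=None, vel=0.15): straight line of the TCP; rot=None keeps the orientation; vel is the mean speed in m/s.
- r.set_joints(angles): joint-space move.
- r.set_gripper(opening, squeeze=None): opening from 0.0 (shut) to 1.0 (fully open); squeeze is the grip in N (None keeps the last); returns when the fingers have stopped.
- r.sleep(seconds).
- r.inverse_kinematics(position, orientation): joint angles nearest the present ones, or None.
- optics.get_image(name): name is "scene" or "top"; returns a dict with "pixels" (420x560x3 uint8, red, green, blue), "depth" (420x560 float32, m along the optical axis (not along the pixel's ray), 0 where there is no reading), "fx", "fy", "cx", "cy" (pixels), "camera_from_world" (4x4, takes a point from world to camera coordinates). Camera axes: x right, y down, z forward; pixel columns grow to the right and rows downward; lengths in m; the calibration is good to about 2 mm. A picture is of the moment at which its call begins.
A pose or a line that the arm cannot do raises r.PlanningError and nothing moves.
- r.hand_in(): hands the job in, once; it reports no verdict.
Readings, each from a call of its own:
- r.current_t(): time.
- r.current_q(): joint angles.
- r.current_qvel(): joint speeds.
- r.current_effort(): joint torques, N m.
- r.current_tool_pos(): TCP position.
- r.current_ee_rot(): TCP orientation.
- r.current_contact_force(): force on the tool from outside, world axes, zero at the start.
- r.current_torque(): the same for the moment, N m.
- r.current_opening(): opening from 0.0 (shut) to 1.0 (fully open).
Only numpy, scipy, OpenCV 4.12 (cv2) and the standard library are available. Lean on these libraries where they do the work, as an engineer would, in place of code of your own. Each camera call takes 0.05 s, during which the arm holds its last target.

## Task

The spring-loaded reject kicker of the canister lane has misfired. First draw its arm back by the handle, hook it on its trip catch and let go: it must never snap forward again, now or later while you work. Then stand every knocked-over canister that still has its screw neck back upright in the lane beside the two that are still standing, so that all stand in the lane at the end, and drop the one canister without a neck into the grey bin. When all is in order press the reset button.

Things in the scene. Friction and masses are not known exactly. Their poses are not given: they have to be found in the camera images.
- rig: the lane with its kicker, one fixed aluminium unit whose place and small turn vary. Origin on the table under the middle of the lane; own y runs along the lane, own x across it, away from the robot. Its base plate, 8 mm thick, reaches from 45 mm before to 170 mm behind the lane's centre line and 275 mm either way along it.
- lane (a point): centre of the lane's white bed, 10 mm over the table, axes as the rig's. The lane runs 255 mm either way along y to end gates 42 mm over the table; 60 mm wide between two steel rails 6 mm thick, tops 22 mm over the bed. Two canisters stand near its ends; the middle 300 mm or more is free for the others.
- kicker_arm (a joint): angle of the kicker arm about its upright pivot, rad. 0: fired, on its bumper, pointing across the lane to rig -x. Grows as it is drawn back, clockwise from above, towards rig +y. A spring always pulls it to 0 (at the handle 3.5 N at 0, 9 N at 1.5). Past about 1.35 its end pin pushes the catch aside; drawn to 1.56 or more the hook drops in, and eased back it rests hooked at 1.50. Hard stop at 1.72.
- kicker_handle (a point): centre of the grip of the upright black handle on the arm: a round post 16 mm in diameter, its grip 72 to 112 mm over the table; this point is 92 mm over the table and 115 mm from the pivot axis. The arm's end pin with its roller, 8 mm thick, stands 35 mm further out on the arm and reaches up to 68 mm over the table.
- kicker_pivot (a point): on the upright axis of the kicker arm, 48 mm over the table; in the rig frame 75 mm behind the lane's centre line and at y = -50 mm. The arm is a steel bar 158 mm long, 12 mm thick, 40 to 56 mm over the table, so it passes over the rails; it has a rubber pad on its striking side. Let go unhooked, it snaps to 0.
- catch_hook (a point): face of the catch's hook, on which the arm's end pin rests, 61 mm over the table. The catch is a small dark steel lever, 57 to 66 mm over the table, on an upright pin 65 mm behind the hook. It is a hair trigger: a touch of 1 to 2 N that moves the hook 4 mm sideways fires the arm.
- reset_button (a joint): how far the reset button is pressed, m: 0 up, 0.006 fully down; it springs back, and 4 N push it fully down; it counts from 0.004.
- reset_button_top (a point): centre of the top of the round white reset button, 24 mm across, on a grey pedestal 38 mm square behind the rear rail; it faces up, 64 mm over the table. In the rig frame 64 mm behind the lane's centre line and at y = -150 mm.
- catch (a joint): angle of the catch, rad: 0 with its light spring holding it home; grows as its hook is pushed aside (about 0.12 as the pin passes; 0.06 lets a hooked pin slip off).
- can_a: filter canister 92 mm tall, about 160 g: grey hexagonal foot 14 mm high (46 mm across flats, 53 mm across corners), white round body 46 mm in diameter up to 78 mm, ribbed aluminium screw neck 30 mm in diameter above. Origin: centre of the foot's underside; own z points to the neck. At the start it lies on the table before the lane, axis 23 mm up, neck roughly towards the lane. Three or all four of can_a to can_d are there.
- can_b: filter canister 92 mm tall, about 160 g: grey hexagonal foot 14 mm high (46 mm across flats, 53 mm across corners), white round body 46 mm in diameter up to 78 mm, ribbed aluminium screw neck 30 mm in diameter above. Origin: centre of the foot's underside; own z points to the neck. At the start it lies on the table before the lane, axis 23 mm up, neck roughly towards the lane. Three or all four of can_a to can_d are there.
- can_c: filter canister 92 mm tall, about 160 g: grey hexagonal foot 14 mm high (46 mm across flats, 53 mm across corners), white round body 46 mm in diameter up to 78 mm, ribbed aluminium screw neck 30 mm in diameter above. Origin: centre of the foot's underside; own z points to the neck. At the start it lies on the table before the lane, axis 23 mm up, neck roughly towards the lane. Three or all four of can_a to can_d are there.
- can_d: filter canister 92 mm tall, about 160 g: grey hexagonal foot 14 mm high (46 mm across flats, 53 mm across corners), white round body 46 mm in diameter up to 78 mm, ribbed aluminium screw neck 30 mm in diameter above. Origin: centre of the foot's underside; own z points to the neck. At the start it lies on the table before the lane, axis 23 mm up, neck roughly towards the lane. Three or all four of can_a to can_d are there.
- can_e: filter canister 92 mm tall, about 160 g: grey hexagonal foot 14 mm high (46 mm across flats, 53 mm across corners), white round body 46 mm in diameter up to 78 mm, ribbed aluminium screw neck 30 mm in diameter above. Origin: centre of the foot's underside; own z points to the neck. It stands upright in the lane near one end from the start.
- can_f: filter canister 92 mm tall, about 160 g: grey hexagonal foot 14 mm high (46 mm across flats, 53 mm across corners), white round body 46 mm in diameter up to 78 mm, ribbed aluminium screw neck 30 mm in diameter above. Origin: centre of the foot's underside; own z points to the neck. It stands upright in the lane near one end from the start.
- reject: the canister that has lost its screw neck: as the others but ending flat at 78 mm, with a dark hole 27 mm across in its top. About 160 g. Origin: centre of the foot's underside; own z runs from foot to top. It lies among the tipped canisters, at a place that changes.
- bin: the grey open reject bin, fixed on the table to the left or the right of the lane: 190 mm (own x) by 150 mm (own y), 55 mm high, walls and floor 4 mm thick. Origin: centre of its underside.
- carton: a closed cardboard carton fixed on the table on the other side of the lane from the bin, 170 mm (own x) by 140 mm (own y), 50 mm high; not part of the job. Origin: centre of its underside.

How it is judged:
On the way, in this order (a step that is already met when the one before it is completed fails the run):
1. the kicker arm is drawn back, hooked on its catch and let go (value of joint kicker_arm above 1.42 rad and distance between the grasp point and kicker_handle above 0.06 m), for 0.5 s.
2. with the canisters standing in the lane and the neckless one in the bin, the reset button is pressed down (value of joint kicker_arm above 1.42 rad and x of can_a in the frame of lane between -0.014 and 0.014 m and y of can_a in the frame of lane between -0.25 and 0.25 m and z of can_a in the frame of lane between -0.005 and 0.005 m and angle between each of can_a, can_b, can_c, can_d, can_e, can_f's own z axis and vertical below 0.1 rad and linear speed of each of can_a, can_b, can_c, can_d, can_e, can_f, reject below 0.03 m/s and x of can_b in the frame of lane between -0.014 and 0.014 m and y of can_b in the frame of lane between -0.25 and 0.25 m and z of can_b in the frame of lane between -0.005 and 0.005 m and x of can_c in the frame of lane between -0.014 and 0.014 m and y of can_c in the frame of lane between -0.25 and 0.25 m and z of can_c in the frame of lane between -0.005 and 0.005 m and x of can_d in the frame of lane between -0.014 and 0.014 m and y of can_d in the frame of lane between -0.25 and 0.25 m and z of can_d in the frame of lane between -0.005 and 0.005 m and x of can_e in the frame of lane between -0.014 and 0.014 m and y of can_e in the frame of lane between -0.25 and 0.25 m and z of can_e in the frame of lane between -0.005 and 0.005 m and x of can_f in the frame of lane between -0.014 and 0.014 m and y of can_f in the frame of lane between -0.25 and 0.25 m and z of can_f in the frame of lane between -0.005 and 0.005 m and x of reject in the frame of bin between -0.085 and 0.085 m and y of reject in the frame of bin between -0.065 and 0.065 m and z of reject in the frame of bin below 0.05 m and value of joint reset_button above 0.004 m), for 0.05 s.
At the end, for the whole second after the job is handed in: The kicker arm is still hooked (angle above 1.42 rad), every canister with a neck that is there stands upright (within 0.1 rad) at rest on the bed between the rails and the end gates (within 250 mm of the lane's centre along it), and the neckless canister lies at rest inside the bin (value of joint kicker_arm above 1.42 rad and x of can_a in the frame of lane between -0.014 and 0.014 m and y of can_a in the frame of lane between -0.25 and 0.25 m and z of can_a in the frame of lane between -0.005 and 0.005 m and angle between each of can_a, can_b, can_c, can_d, can_e, can_f's own z axis and vertical below 0.1 rad and linear speed of each of can_a, can_b, can_c, can_d, can_e, can_f, reject below 0.03 m/s and x of can_b in the frame of lane between -0.014 and 0.014 m and y of can_b in the frame of lane between -0.25 and 0.25 m and z of can_b in the frame of lane between -0.005 and 0.005 m and x of can_c in the frame of lane between -0.014 and 0.014 m and y of can_c in the frame of lane between -0.25 and 0.25 m and z of can_c in the frame of lane between -0.005 and 0.005 m and x of can_d in the frame of lane between -0.014 and 0.014 m and y of can_d in the frame of lane between -0.25 and 0.25 m and z of can_d in the frame of lane between -0.005 and 0.005 m and x of can_e in the frame of lane between -0.014 and 0.014 m and y of can_e in the frame of lane between -0.25 and 0.25 m and z of can_e in the frame of lane between -0.005 and 0.005 m and x of can_f in the frame of lane between -0.014 and 0.014 m and y of can_f in the frame of lane between -0.25 and 0.25 m and z of can_f in the frame of lane between -0.005 and 0.005 m and x of reject in the frame of bin between -0.085 and 0.085 m and y of reject in the frame of bin between -0.065 and 0.065 m and z of reject in the frame of bin below 0.05 m); the robot touches nothing.
It fails at once if the kicker arm snaps forward, out of the catch (faster than 4 rad/s towards its fired position, below 1.38 rad) (velocity of joint kicker_arm below -4 rad/s and value of joint kicker_arm below 1.38 rad).
Of can_a, can_b, can_c, can_d only 3 to 4 are there at a start; the rules pass over those that are not, and their reading is None.
At some moment in a run one of can_a, can_b, can_c, can_d, reject may be knocked a few centimetres aside while the robot is not near it.
It also fails if it takes over 210 s, if anything falls off the work surface, if the arm or the gripper's body presses on something with over 40 N, if the wrist force passes 120 N, or if a joint passes its speed limit or range.

## Working session

There is one attempt and no reset: what is moved stays moved. The work goes in short steps, each a Python script; the robot and the scene stay as the last script left them, time stands still between calls to the robot, and variables do not carry over. Pictures are saved under pics/ and viewed, and the job is handed in when it is done.

```bash
mkdir -p pics; ls; cat > h.py <<'E'
import numpy as np, cv2
from cell import r, optics
def grab(n): return optics.get_image(n)
def save(im,name): cv2.imwrite('pics/'+name,cv2.cvtColor(im['pixels'],cv2.COLOR_RGB2BGR))
def cloud(im):
    d=im['depth'];h,w=d.shape
    u,v=np.meshgrid(np.arange(w),np.arange(h))
    P=np.stack([(u-im['cx'])/im['fx']*d,(v-im['cy'])/im['fy']*d,d,np.ones_like(d)],-1)
    T=np.linalg.inv(im['camera_from_world'])
    W=P@T.T
    W=W[...,:3]; W[d==0]=np.nan
    return W
def proj(im,p):
    c=im['camera_from_world']@np.append(p,1); return np.array([c[0]/c[2]*im['fx']+im['cx'],c[1]/c[2]*im['fy']+im['cy']])
def ray(im,u,v,z):
    T=np.linalg.inv(im['camera_from_world'])
    d=T[:3,:3]@np.array([(u-im['cx'])/im['fx'],(v-im['cy'])/im['fy'],1]); o=T[:3,3]
    return o+d*(z-o[2])/d[2]
E
python3 - <<'E'
from h import *
for n in('scene','top'):
    im=grab(n);save(im,n+'0.png');T=np.linalg.inv(im['camera_from_world']);print(n,T.round(3),im['fx'],im['cx'],im['cy'],(im['depth']==0).mean())
print(r.finger_overhang,r.current_t(),r.current_ee_rot(),r.current_tool_pos(),r.current_opening())
E
```

```text
pics
scene [[ 0.779  0.422 -0.463  1.153]
 [ 0.626 -0.5    0.598 -0.774]
 [ 0.021 -0.756 -0.654  0.947]
 [ 0.     0.     0.     1.   ]] 487.0423935169384 282.5834023882716 205.58521894391487 0.01740221088435374
top [[-0.011 -0.979  0.205  0.308]
 [-1.     0.01  -0.008  0.007]
 [ 0.006 -0.205 -0.979  1.297]
 [ 0.     0.     0.     1.   ]] 452.87562066388773 281.8647274488116 206.73776034902582 0.0040391156462585035
0.022 0.1 [ 2.17136716e-01  9.76141066e-01 -4.92346485e-04 -1.50214721e-04] [0.233003   0.49788187 0.22912484] 0.9960199155909041
```

View pics/scene0.png

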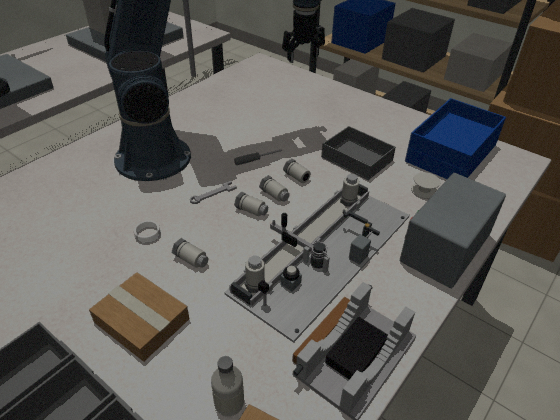

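View pics/top0.png

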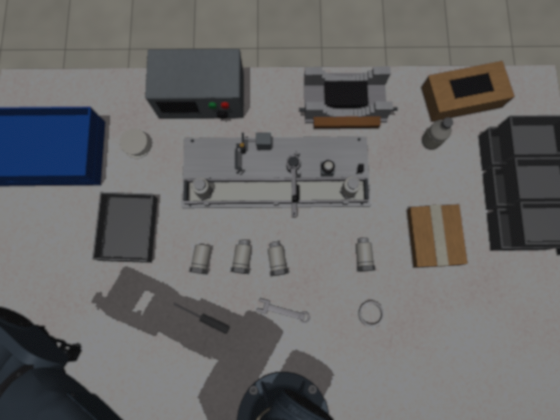

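The scene view shows four tipped cans before the lane, with the bin at left (top view pixel 126,228) and the carton at right. The top view has tipped cans at (201,258), (241,256), (277,258) and (364,254), and the kicker arm crossing the lane at column 294. I'll zoom in next.

```bash
python3 - <<'E'
import cv2
t=cv2.imread('pics/top0.png')
cv2.imwrite('pics/t1.png',cv2.resize(t[120:290,170:380],None,fx=3.8,fy=3.5,interpolation=cv2.INTER_CUBIC))
s=cv2.imread('pics/scene0.png')
cv2.imwrite('pics/s1.png',cv2.resize(s[150:340,160:420],None,fx=3,fy=3,interpolation=cv2.INTER_CUBIC))
E
```

```text
(no output)
```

View pics/t1.png

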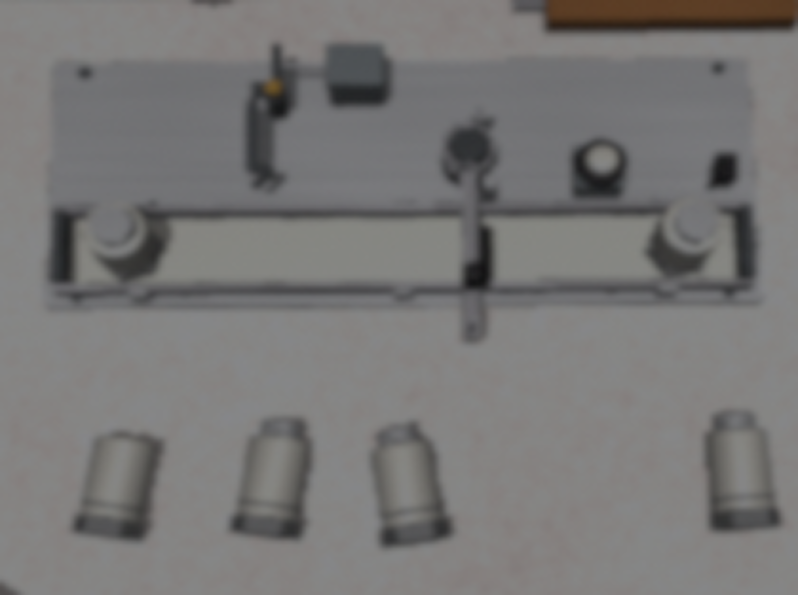

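View pics/s1.png

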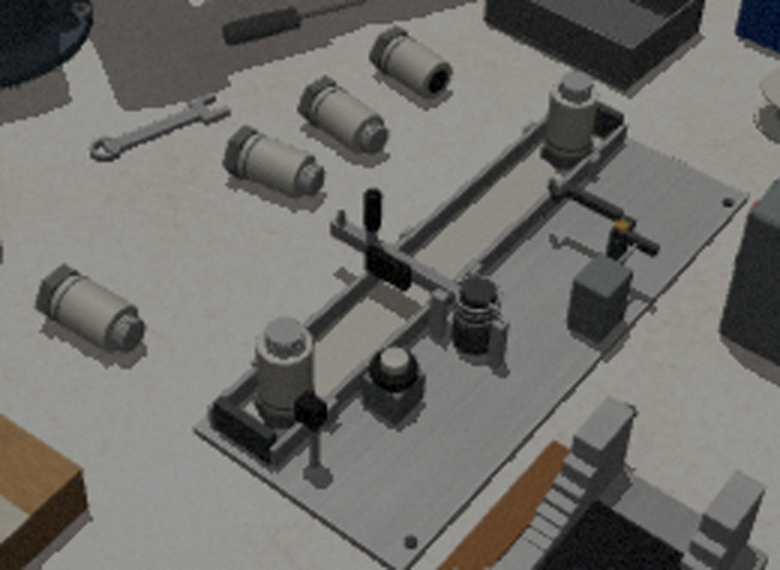

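```bash
python3 - <<'E'
from h import *
a=grab('top');W=cloud(a);b=grab('scene');V=cloud(b)
np.savez('c0.npz',W=W,V=V)
for p in [(250,320),(250,150),(160,270),(190,240),(190,320),(203,250),(228,126),(168,328)]: print(p,W[p].round(4))
for im,C,n in((a,W,'th'),(b,V,'sh')):
    z=C[...,2]; 
    g=np.clip(np.nan_to_num(z)*1000*2,0,255).astype(np.uint8)
    c=cv2.applyColorMap(g,cv2.COLORMAP_JET)
    c=c[120:290,90:380] if n=='th' else c[150:340,160:420]
    cv2.imwrite(f'pics/{n}.png',cv2.resize(c,None,fx=2.7,fy=2.7,interpolation=cv2.INTER_NEAREST))
E
```

```text
(250, 320) [ 4.520e-01 -1.115e-01 -1.000e-04]
(250, 150) [0.4545 0.3688 0.0243]
(160, 270) [0.7208 0.0303 0.0075]
(190, 240) [0.6291 0.1185 0.0104]
(190, 320) [ 0.6269 -0.1156  0.0098]
(203, 250) [0.5888 0.0888 0.0153]
(228, 126) [0.5207 0.4459 0.0066]
(168, 328) [ 0.6765 -0.1346  0.0671]
```

View pics/th.png

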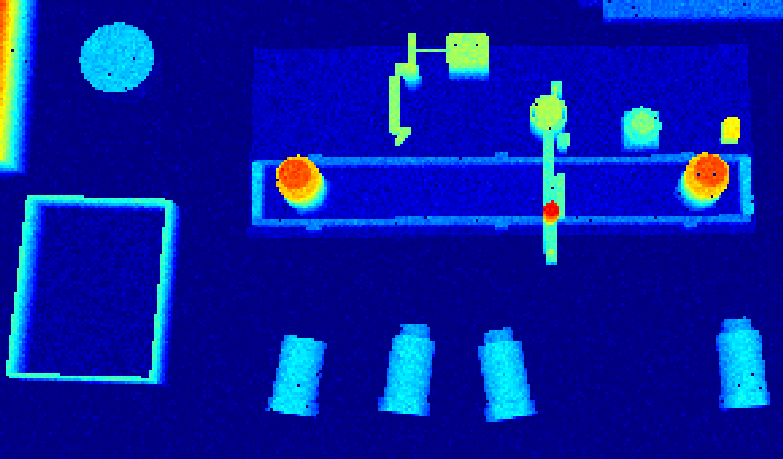

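View pics/sh.png

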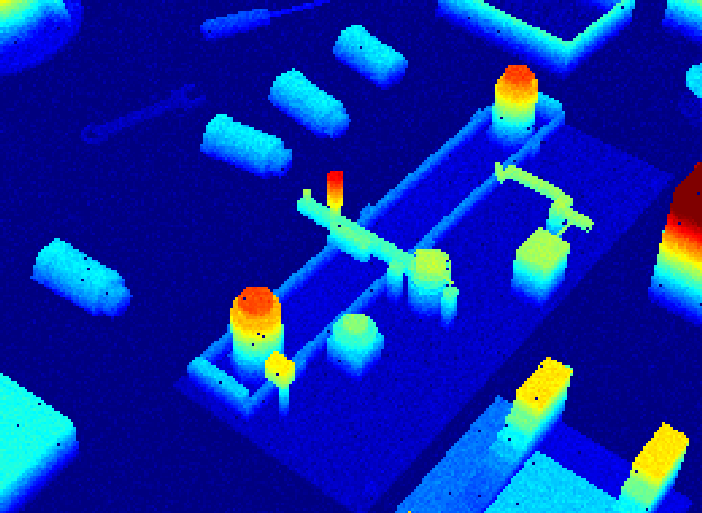

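Depth is clean in both views: the rails, handle (red dot at column 551 of the height map) and cans all stand out. I'll fit the rig, handle, cans and bin from it.

```bash
cat >> h.py <<'E'
def rigfit(W,V):
    P=np.vstack([W[~np.isnan(W[...,2])],V[~np.isnan(V[...,2])]])
    roi=(P[:,0]>.52)&(P[:,0]<.83)&(abs(P[:,1])<.33)
    P=P[roi]
    rl=P[(P[:,2]>.0305)&(P[:,2]<.0335)]
    return P,rl
def canfit(C):
    """lying cans: clusters of z>0.02 in region before the lane, in W cloud (top)"""
    z=np.nan_to_num(C[...,2]); m=((z>.012)&(z<.07)&(C[...,0]>.30)&(C[...,0]<.575)&(C[...,1]<.34)&(C[...,1]>-.33)).astype(np.uint8)
    n,lab,st,_=cv2.connectedComponentsWithStats(m)
    out=[]
    for i in range(1,n):
        if st[i,4]<150: continue
        out.append(C[lab==i])
    return out
E
python3 - <<'E'
from h import *
d=np.load('c0.npz');W,V=d['W'],d['V']
P,_=rigfit(W,V)
for nm,C in(('top',W),('scene',V)):
    Q=C[~np.isnan(C[...,2])]; Q=Q[(Q[:,0]>.52)&(Q[:,0]<.83)&(abs(Q[:,1])<.33)]
    rl=Q[(Q[:,2]>.030)&(Q[:,2]<.034)]
    # rail seeds
    h,e=np.histogram(rl[:,0],bins=np.arange(.56,.70,.004)); print(nm,list(zip(e.round(3),h)))
    for lo,hi in((.57,.61),(.64,.68)):
        s=rl[(rl[:,0]>lo)&(rl[:,0]<hi)&(abs(rl[:,1]+.05)>.03)]
        k=np.polyfit(s[:,1],s[:,0],1)
        for _ in range(4):
            e=s[:,0]-np.polyval(k,s[:,1]); s=s[abs(e)<.006]; k=np.polyfit(s[:,1],s[:,0],1)
        print(nm,k,len(s),s[:,1].min(),s[:,1].max())
    g=Q[(Q[:,2]>.039)&(Q[:,2]<.044)&(Q[:,0]>.60)&(Q[:,0]<.64)]
    for s in(g[g[:,1]>.2],g[g[:,1]<-.2]): print('gate',len(s),s[:,:2].mean(0) if len(s) else 0,s[:,1].min(),s[:,1].max())
    h=Q[(Q[:,2]>.1)&(Q[:,0]<.66)&(abs(Q[:,1])<.15)]; print('handle',len(h),h.mean(0),h.max(0),h.min(0))
    pl=Q[(Q[:,2]>.0055)&(Q[:,2]<.0095)&(Q[:,0]>.68)]; print('plate y',np.percentile(pl[:,1],[.2,99.8]),np.percentile(pl[:,0],[99.8]))
    bt=Q[(Q[:,2]>.062)&(Q[:,2]<.067)&(Q[:,1]<-.1)&(Q[:,1]>-.2)&(Q[:,0]>.64)];print('button',bt.mean(0))
    pv=Q[(Q[:,2]>.06)&(Q[:,1]<-.03)&(Q[:,1]>-.1)&(Q[:,0]>.66)];print('pivot',pv.mean(0),pv.max(0))
    ct=Q[(Q[:,2]>.083)&(abs(Q[:,1])>.17)&(Q[:,0]<.66)]
    for s in(ct[ct[:,1]>0],ct[ct[:,1]<0]):
        print('can',s.mean(0),s.max(0))
    b=C[~np.isnan(C[...,2])]; b=b[(b[:,2]>.052)&(b[:,2]<.058)&(b[:,1]>.3)&(b[:,1]<.6)&(b[:,0]>.38)&(b[:,0]<.64)]
    print('bin',b.min(0),b.max(0),cv2.minAreaRect(b[:,:2].astype(np.float32)))
np.set_printoptions(suppress=True,precision=4)
for s in canfit(W):
    xy=s[:,:2]; print(len(s),cv2.minAreaRect(xy.astype(np.float32)),s[:,2].max())
E
```

```text
top [(np.float64(0.56), np.int64(0)), (np.float64(0.564), np.int64(0)), (np.float64(0.568), np.int64(0)), (np.float64(0.572), np.int64(0)), (np.float64(0.576), np.int64(0)), (np.float64(0.58), np.int64(5)), (np.float64(0.584), np.int64(28)), (np.float64(0.588), np.int64(129)), (np.float64(0.592), np.int64(71)), (np.float64(0.596), np.int64(0)), (np.float64(0.6), np.int64(7)), (np.float64(0.604), np.int64(5)), (np.float64(0.608), np.int64(2)), (np.float64(0.612), np.int64(2)), (np.float64(0.616), np.int64(1)), (np.float64(0.62), np.int64(0)), (np.float64(0.624), np.int64(1)), (np.float64(0.628), np.int64(1)), (np.float64(0.632), np.int64(1)), (np.float64(0.636), np.int64(0)), (np.float64(0.64), np.int64(1)), (np.float64(0.644), np.int64(0)), (np.float64(0.648), np.int64(0)), (np.float64(0.652), np.int64(69)), (np.float64(0.656), np.int64(111)), (np.float64(0.66), np.int64(19)), (np.float64(0.664), np.int64(1)), (np.float64(0.668), np.int64(10)), (np.float64(0.672), np.int64(0)), (np.float64(0.676), np.int64(0)), (np.float64(0.68), np.int64(0)), (np.float64(0.684), np.int64(0)), (np.fl
[... 2917 characters left out ...]
4235185  0.35724253 0.05206615] [0.61996622 0.51996599 0.05794269] ((0.5215886831283569, 0.43831518292427063), (0.1589115709066391, 0.1935729831457138), 86.58952331542969)
536 ((0.43707919120788574, -0.23172956705093384), (0.09254898130893707, 0.05093561112880707), 3.089510440826416) 0.052760905401798563
528 ((0.43425431847572327, 0.11519145220518112), (0.05164488032460213, 0.09222191572189331), 84.90438079833984) 0.0515347872668277
532 ((0.42720022797584534, 0.016653399914503098), (0.09261202067136765, 0.05233949050307274), 12.032116889953613) 0.054376456341145296
481 ((0.42836686968803406, 0.22824300825595856), (0.053239855915308, 0.07809152454137802), 81.06404876708984) 0.0504610800698293
```

```bash
cat >> h.py <<'E'
from scipy.spatial.transform import Rotation as R
O=np.array([.6245,.013]); PV=O+np.array([.075,-.05])
def quat(z,y):
    z=np.array(z,float);z/=np.linalg.norm(z);y=np.array(y,float);y-=z*(y@z);y/=np.linalg.norm(y)
    return R.from_matrix(np.stack([np.cross(y,z),y,z],1)).as_quat()
def down(y): return quat([0,0,-1],[y[0],y[1],0])
def hp(t,z): return [PV[0]-.115*np.cos(t),PV[1]+.115*np.sin(t),z]
def ht(t,s=1): return down([s*np.sin(t),s*np.cos(t)])
E
python3 - <<'E'
from h import *
np.set_printoptions(suppress=True,precision=3)
print(r.current_q())
for s in(1,-1):
  for t in(0,.8,1.6): print(s,t,r.inverse_kinematics(hp(t,.097),ht(t,s)))
# standing poses
for a in (0,15,30,45):
  a_=np.radians(a)
  for y in(-.1,.013,.12):
    for s in (1,-1):
      q=r.inverse_kinematics([.6245,y,.065],quat([np.cos(a_),0,-np.sin(a_)],[0,s,0]))
      g=r.inverse_kinematics([.45,y,.03],quat([-np.sin(a_),0,-np.cos(a_)],[0,s,0]))
      print(a,y,s,q,g)
E
```

```text
[ 1.048  0.351  1.652  0.     1.139 -0.085]
1 0 [-0.143  0.577  1.663 -0.     0.901 -1.713]
1 0.8 [-0.002  0.631  1.563 -0.     0.948 -0.772]
1 1.6 [ 0.045  0.772  1.295 -0.     1.075  0.074]
-1 0 [-0.143  0.577  1.663 -0.     0.901  1.428]
-1 0.8 [-0.002  0.631  1.563 -0.     0.948  2.369]
-1 1.6 None
0 -0.1 1 [-0.398  1.05   2.122  2.744  1.599  1.559] [-0.32   0.525  2.015 -0.     0.602 -1.891]
0 -0.1 -1 [-0.398  1.05   2.122  2.744  1.599 -1.582] [-0.32   0.525  2.015 -0.     0.602  1.251]
0 0.013 1 [-0.094  1.054  2.151  3.048  1.635  1.565] [-0.075  0.512  2.041 -0.     0.588 -1.645]
0 0.013 -1 [-0.094  1.054  2.151  3.048  1.635 -1.577] [-0.075  0.512  2.041 -0.     0.588  1.496]
0 0.12 1 [0.2   1.048 2.109 3.342 1.586 1.574] [ 0.161  0.53   2.003 -0.     0.609 -1.41 ]
0 0.12 -1 [ 0.2    1.048  2.109  3.342  1.586 -1.568] [ 0.161  0.53   2.003 -0.     0.609  1.731]
15 -0.1 1 [-0.389  0.868  2.168  2.74   1.212  1.613] [-0.278  0.623  1.843 -0.089  0.93  -1.787]
15 -0.1 -1 [-0.389  0.868  2.168  2.74   1.212 -1.528] [-0.278  0.623  1.843 -0.089  0.93   1.355]
15 0.013 1 [-0.092
[... 827 characters left out ...]
.662  0.066  1.249 -1.483]
30 0.12 -1 [ 0.183  0.71   2.13   3.374  0.751 -1.65 ] [0.125 0.752 1.662 0.066 1.249 1.658]
45 -0.1 1 [-0.33   0.604  2.053  2.424  0.355  2.019] [-0.227  0.885  1.51  -0.16   1.52  -1.725]
45 -0.1 -1 [-0.33   0.604  2.053  2.424  0.355 -1.122] [-0.227  0.885  1.51  -0.16   1.52   1.417]
45 0.013 1 [-0.077  0.594  2.08   2.968  0.321  1.681] [-0.053  0.875  1.533 -0.037  1.518 -1.606]
45 0.013 -1 [-0.077  0.594  2.08   2.968  0.321 -1.46 ] [-0.053  0.875  1.533 -0.037  1.518  1.536]
45 0.12 1 [0.166 0.609 2.04  3.536 0.308 1.311] [ 0.114  0.889  1.5    0.081  1.535 -1.493]
45 0.12 -1 [ 0.166  0.609  2.04   3.536  0.308 -1.831] [0.114 0.889 1.5   0.081 1.535 1.649]
```

```bash
python3 - <<'E'
from h import *
np.set_printoptions(suppress=True,precision=3)
t0=r.current_t()
r.set_gripper(.6)
r.move_to(hp(0,.20),ht(0))
r.move_linear(hp(0,.098),vel=.12)
print(r.current_contact_force(),r.current_t())
r.set_gripper(0,squeeze=45)
print(r.current_opening(),r.current_contact_force(),r.current_tool_pos(),r.current_t())
a=grab('top');save(a,'k1.png');b=grab('scene');save(b,'k1s.png')
for n in('k1','k1s'):
    t=cv2.imread(f'pics/{n}.png'); t=t[110:270,170:390] if n=='k1' else t[130:340,160:440]
    cv2.imwrite(f'pics/{n}c.png',cv2.resize(t,None,fx=2.8,fy=2.8,interpolation=cv2.INTER_CUBIC))
E
```

```text
[ 0.163 -0.683  0.463] 3.9167
0.15776121008422647 [-1.632  4.508  4.072] [ 0.585 -0.036  0.099] 4.35
```

View pics/k1sc.png

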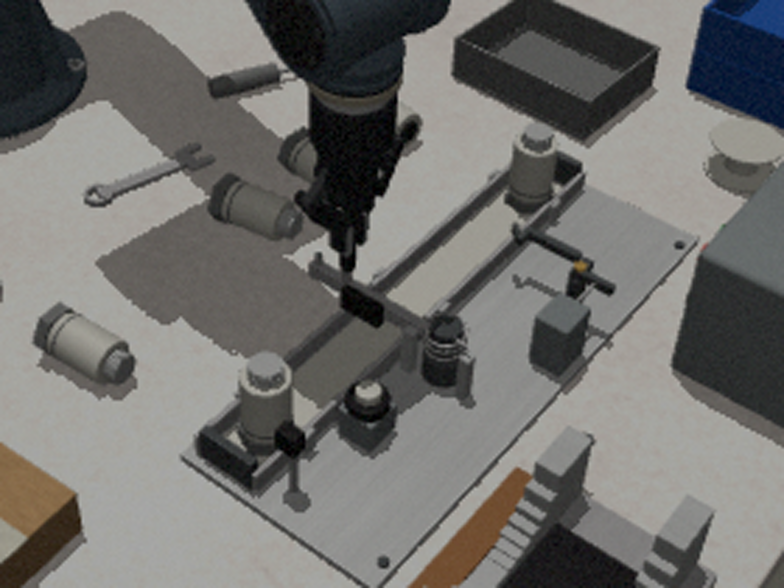

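The gripper holds the handle (crop 347,260), and the opening reading fits the post. I'll draw the arm back now.

```bash
python3 - <<'E'
from h import *
np.set_printoptions(suppress=True,precision=3)
def ft(t):
    f=r.current_contact_force(); return f[0]*np.sin(t)+f[1]*np.cos(t), f
z=.098
ts=list(np.arange(.1,1.61,.1))+[1.62]
for t in ts:
    r.move_linear(hp(t,z),rot=ht(t),vel=.08)
    if t>.4: 
        p=r.current_tool_pos(); print(round(t,2),ft(t)[0].round(2),ft(t)[1],'ang',np.arctan2(p[1]-PV[1],-(p[0]-PV[0])).round(3),r.current_opening().__round__(3),r.current_t())
for t in(1.57,1.54,1.51):
    r.move_linear(hp(t,z),rot=ht(t),vel=.04); r.sleep(.1)
    p=r.current_tool_pos(); print(t,ft(t)[0].round(2),ft(t)[1],'ang',np.arctan2(p[1]-PV[1],-(p[0]-PV[0])).round(3),r.current_t())
a=grab('top');save(a,'k2.png');b=grab('scene');save(b,'k2s.png')
for n in('k2','k2s'):
    t=cv2.imread(f'pics/{n}.png'); t=t[110:270,170:390] if n=='k2' else t[130:340,160:440]
    cv2.imwrite(f'pics/{n}c.png',cv2.resize(t,None,fx=2.8,fy=2.8,interpolation=cv2.INTER_CUBIC))
E
```

```text
0.5 -4.73 [-5.539 -2.364  9.053] ang 0.497 0.155 5.9083
0.6 -5.42 [-5.785 -2.605  8.519] ang 0.597 0.156 6.2
0.7 -4.81 [-5.622 -1.548  9.529] ang 0.697 0.157 6.4917
0.8 -6.11 [-6.182 -2.403 10.019] ang 0.796 0.158 6.7833
0.9 -5.84 [-6.517 -1.184  9.874] ang 0.896 0.156 7.075
1.0 -7.81 [-8.437 -1.311  9.406] ang 0.996 0.158 7.3667
1.1 -6.61 [-6.969 -0.869  8.516] ang 1.096 0.162 7.6583
1.2 -7.35 [-7.078 -2.082  9.574] ang 1.196 0.157 7.95
1.3 -8.16 [-8.212 -0.908 10.424] ang 1.295 0.159 8.2417
1.4 -8.19 [-8.031 -1.627 10.201] ang 1.395 0.162 8.5333
1.5 -8.02 [-7.976 -0.86  10.57 ] ang 1.495 0.16 8.825
1.6 -9.19 [-9.226 -1.198  9.174] ang 1.595 0.158 9.1167
1.62 -9.6 [-9.633 -0.343  9.908] ang 1.613 0.161 9.3667
1.57 -9.51 [-9.509 -1.861  9.979] ang 1.562 9.7583
1.54 -8.57 [-8.538 -1.305  9.189] ang 1.532 10.1083
1.51 -9.62 [-9.556 -1.298  9.439] ang 1.502 10.4583
```

View pics/k2sc.png

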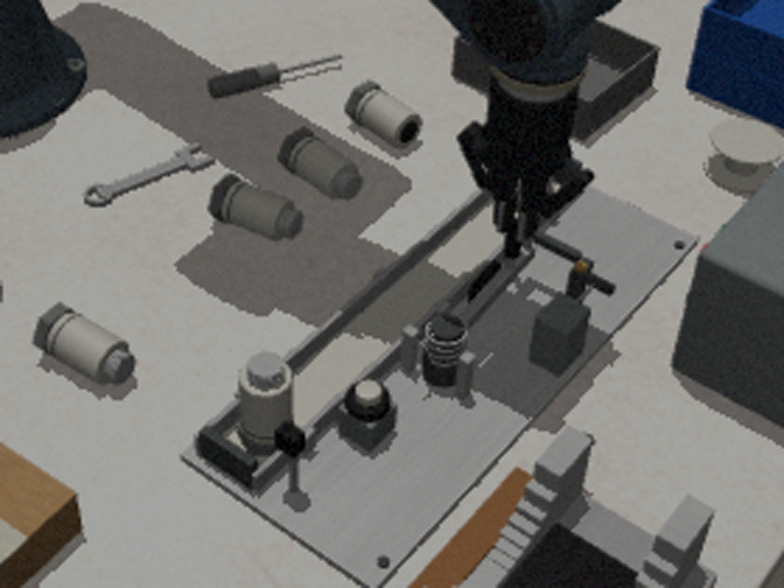

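The arm is drawn back, with the handle at crop (512,245) next to the catch lever. I'll ease off in small steps and watch the force to see whether the hook takes the load.

```bash
python3 - <<'E'
from h import *
np.set_printoptions(suppress=True,precision=3)
z=.098
for t in(1.495,1.48,1.47,1.46,1.45):
    r.move_linear(hp(t,z),rot=ht(t),vel=.03); r.sleep(.15)
    f=np.mean([r.current_contact_force() for _ in range(3)],0);T=f[0]*np.sin(t)+f[1]*np.cos(t)
    p=r.current_tool_pos(); print(t,round(T,2),f,'ang',np.arctan2(p[1]-PV[1],-(p[0]-PV[0])).round(3),r.current_t())
    if T>-1.5: break
E
```

```text
1.495 -5.56 [-5.539 -0.499  6.54 ] ang 1.493 10.9583
1.48 5.5 [5.516 0.027 2.667] ang 1.489 11.3583
```

The force went from -9.5 to +5.5 N and the handle stopped at 1.49, so the hook carries the load. I'll unload, open, lift and check.

```bash
python3 - <<'E'
from h import *
np.set_printoptions(suppress=True,precision=3)
z=.098;t=1.487
r.move_linear(hp(t,z),rot=ht(t),vel=.03)
print(r.current_contact_force())
r.set_gripper(.55)
p=r.current_tool_pos()
r.move_linear([p[0],p[1],.22],vel=.15)
r.move_linear([.45,-.05,.30],vel=.4)
print(r.current_t(),r.current_contact_force())
a=grab('top');save(a,'k3.png');b=grab('scene');save(b,'k3s.png')
W=cloud(a);V=cloud(b);np.savez('c1.npz',W=W,V=V)
for C in (W,V):
    Q=C[~np.isnan(C[...,2])];h=Q[(Q[:,2]>.1)&(Q[:,2]<.125)&(Q[:,0]>.65)&(Q[:,0]<.75)&(Q[:,1]>.02)&(Q[:,1]<.13)]
    print(h.mean(0))
for s in canfit(W):
    xy=s[:,:2]; print(len(s),cv2.minAreaRect(xy.astype(np.float32)),s[:,2].max())
for n in('k3','k3s'):
    t=cv2.imread(f'pics/{n}.png'); t=t[110:270,170:390] if n=='k3' else t[130:340,160:440]
    cv2.imwrite(f'pics/{n}c.png',cv2.resize(t,None,fx=2.8,fy=2.8,interpolation=cv2.INTER_CUBIC))
E
```

```text
[2.315 0.071 5.655]
13.85 [0.184 0.102 0.178]
[0.689 0.079 0.11 ]
[0.693 0.077 0.109]
537 ((0.4367642402648926, -0.23205696046352386), (0.09204913675785065, 0.05144648253917694), 2.754655599594116) 0.0515209134320167
525 ((0.4341315031051636, 0.11521917581558228), (0.05232051759958267, 0.09234978258609772), 85.27044677734375) 0.05069796228924539
485 ((0.42838844656944275, 0.22818909585475922), (0.05285763740539551, 0.07809702306985855), 81.06697845458984) 0.05256978904052256
```

View pics/k3sc.png

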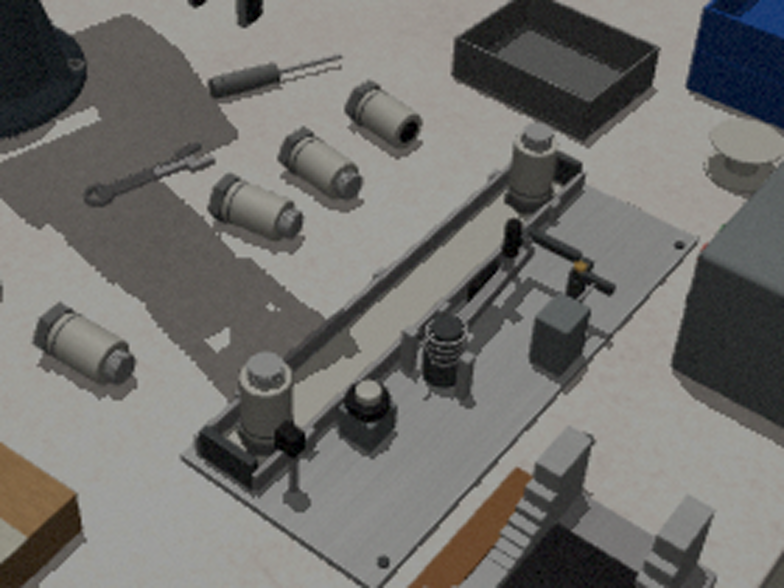

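View pics/k3c.png

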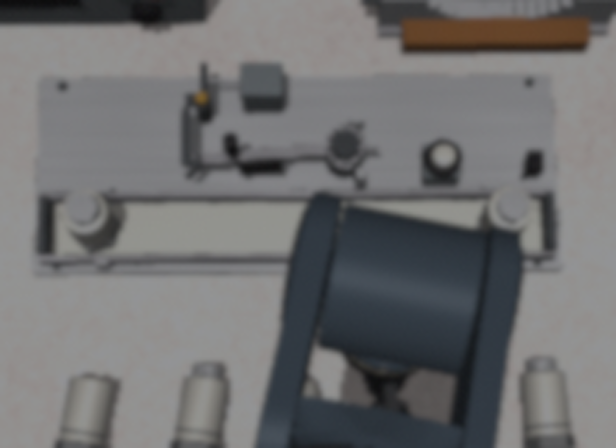

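The arm is hooked: the handle reads (0.691, 0.078), which is 1.50 rad, at scene crop (512,238). Next is the first can, the isolated one at y = -0.232, checking each stage before going on.

```bash
cat >> h.py <<'E'
A=np.radians(22); CA,SA=np.cos(A),np.sin(A); UP=np.array([0,0,1.])
def cans():
    im=grab('top'); W=cloud(im); out=[]
    for s in canfit(W):
        (cx,cy),(w,h),_=rc=cv2.minAreaRect(s[:,:2].astype(np.float32))
        b=cv2.boxPoints(rc); e1=b[1]-b[0]; e2=b[2]-b[1]
        e=e1 if np.linalg.norm(e1)>np.linalg.norm(e2) else e2
        L=np.linalg.norm(e); u=e/L
        # neck/foot: width of the two ends; foot side is wider
        t=(s[:,:2]-[cx,cy])@u; v=(s[:,:2]-[cx,cy])@np.array([-u[1],u[0]])
        wp=np.ptp(v[t>L/2-.010]); wm=np.ptp(v[t<-L/2+.010])
        if wp>wm: u=-u
        out.append(dict(c=np.array([cx,cy]),u=np.array([u[0],u[1],0.]),L=L,W=min(w,h),ends=(max(wp,wm),min(wp,wm))))
    return out,im
def pose(can):
    """grasp (G point) lying"""
    foot=np.append(can['c'],0)-can['u']*can['L']/2
    G=foot+can['u']*.048+UP*.030
    z=-SA*can['u']-CA*UP
    y=np.cross(UP,can['u'])
    return G-.003*z,z,quat(z,y)
ZP=np.array([CA,0,-SA])
def place(y,dz=.0015,dx=0):
    G=np.array([O[0]-.007+dx,y,.010+.048+dz]); return G-.003*ZP, quat(ZP,[0,1,0])
E
python3 - <<'E'
from h import *
np.set_printoptions(suppress=True,precision=3)
cs,im=cans()
for c in cs:
    p,z,q=pose(c); print(c['c'],c['u'],c['L'],c['W'],c['ends']); print(p,r.inverse_kinematics(p,q),r.inverse_kinematics(p+[0,0,.25],q))
for y in(-.087,.013,.113):
    p,q=place(y); print(r.inverse_kinematics(p,q),r.inverse_kinematics(p+[0,0,.12],q),r.inverse_kinematics(p+[-.08,0,.24],q))
E
```

```text
[ 0.437 -0.232] [0.999 0.051 0.   ] 0.092494145 0.05121117830276489 (np.float64(0.05097531026242509), np.float64(0.027589646999093505))
[ 0.44  -0.232  0.033] [-0.477  0.707  1.69  -0.214  1.091 -1.966] [-0.477  0.384  1.518 -0.19   1.576 -2.067]
[0.434 0.115] [ 0.996 -0.09   0.   ] 0.092000134 0.051447026431560516 (np.float64(0.05125426088215454), np.float64(0.02898165606143374))
[0.437 0.114 0.033] [ 0.109  0.659  1.795  0.085  1.067 -1.427] [ 0.109  0.312  1.619  0.074  1.587 -1.385]
[0.428 0.229] [ 0.986 -0.164  0.   ] 0.07796849 0.05322697013616562 (np.float64(0.05322696995353344), np.float64(0.04470036656598357))
[0.438 0.227 0.033] [ 0.293  0.696  1.713  0.188  1.088 -1.23 ] [ 0.293  0.368  1.54   0.166  1.581 -1.14 ]
[-0.356  0.797  2.192  2.759  1.044  1.632] [-0.356  0.472  2.221  2.662  0.775  1.788] [-0.449  0.049  2.33   2.28   0.56   2.171]
[-0.091  0.795  2.215  3.044  1.056  1.584] [-0.091  0.463  2.245  3.018  0.755  1.627] [-0.117  0.024  2.357  2.883  0.437  1.762]
[0.177 0.798 2.176 3.334 1.022 1.536] [0.177 0.479 2.205 3.387 0.738 1.455] [0.223 0.066 2.312 3.622 0.461 1.219]
```

```bash
cat >> h.py <<'E'
def pick(c,op=.78,sq=60):
    p,z,q=pose(c)
    r.set_gripper(op)
    r.move_to(p-z*.10,q)
    r.move_linear(p,vel=.12)
    print('down',r.current_contact_force(),r.current_t())
    r.set_gripper(0,squeeze=sq)
    print('grip',r.current_opening(),r.current_t())
    r.move_linear(p+[0,0,.24],vel=.25)
    print('lift',r.current_opening(),r.current_contact_force(),r.current_t())
def shot(n):
    for c in('top','scene'):
        im=grab(c);save(im,f'{n}{c}.png'); t=cv2.imread(f'pics/{n}{c}.png')
        t=t[110:290,90:390] if c=='top' else t[110:340,160:440]
        cv2.imwrite(f'pics/{n}{c}.png',cv2.resize(t,None,fx=2.6,fy=2.6,interpolation=cv2.INTER_CUBIC))
E
python3 - <<'E'
from h import *
np.set_printoptions(suppress=True,precision=3)
cs,im=cans(); c=min(cs,key=lambda c:np.linalg.norm(c['c']-[.437,-.232])); print(c)
pick(c)
y=-.087
p,q=place(y)
r.move_to(p+[-.06,0,.20],q); print(r.current_tool_pos(),r.current_t())
r.move_linear(p+[0,0,.06],vel=.2)
print(r.current_t(),r.current_opening(),r.current_contact_force())
shot('p1')
E
```

```text
{'c': array([ 0.437, -0.231]), 'u': array([0.998, 0.062, 0.   ]), 'L': np.float32(0.09200835), 'W': 0.05133211612701416, 'ends': (np.float64(0.05062170192753143), np.float64(0.026611644071803563))}
down [ 0.395 -1.225  0.195] 16.8667
grip 0.3982730048157286 17.2917
lift 0.39318306851817103 [ 0.585  0.076 -0.978] 18.4
[ 0.555 -0.087  0.261] 21.7833
22.6917 0.39394133456088143 [-0.565 -0.709 -1.348]
```

View pics/p1scene.png

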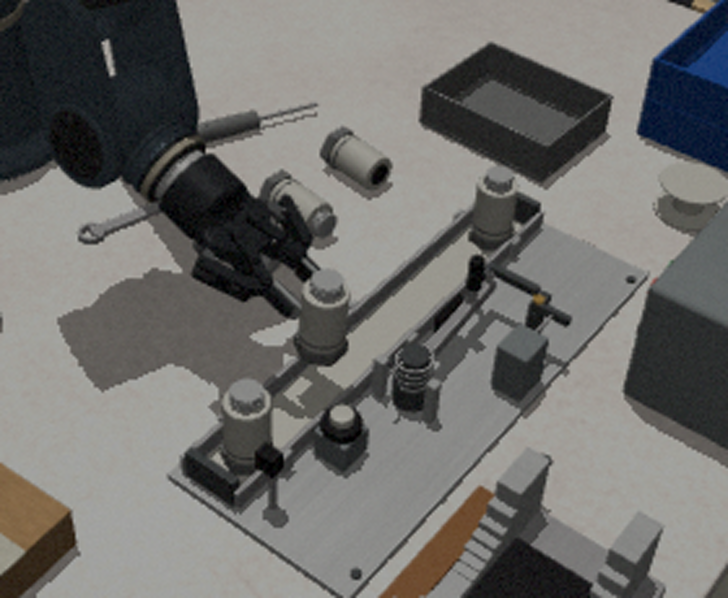

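View pics/p1top.png

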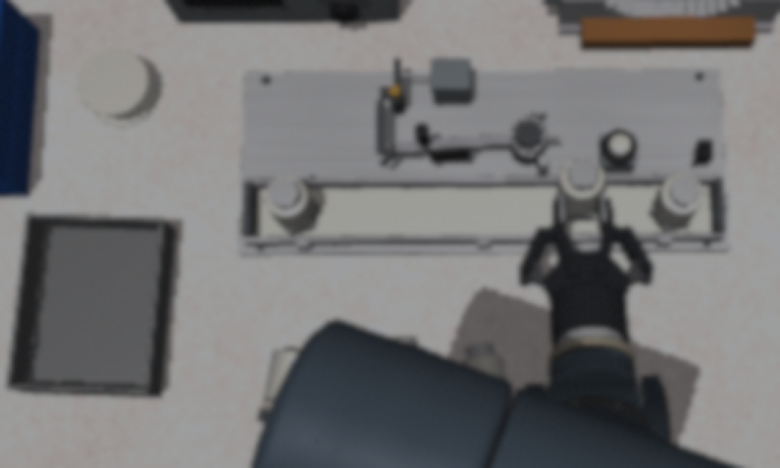

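The can is held upright over the lane (scene crop 322,310). I'll check its axis against the lane with depth, then lower it.

```bash
cat >> h.py <<'E'
def necktop(x,y,ztop,rad=.03):
    """centre of the neck disc seen by both views"""
    o=[]
    for n in('top','scene'):
        im=grab(n);C=cloud(im);Q=C[~np.isnan(C[...,2])]
        Q=Q[(abs(Q[:,2]-ztop)<.012)&(np.hypot(Q[:,0]-x,Q[:,1]-y)<rad)]
        if len(Q)<5: o.append(None);continue
        zt=np.percentile(Q[:,2],80); Q=Q[Q[:,2]>zt-.003]
        (c,rr)=cv2.minEnclosingCircle(Q[:,:2].astype(np.float32)); o.append((np.round(c,4),round(rr,4),round(float(np.median(Q[:,2])),4),len(Q)))
    return o
E
python3 - <<'E'
from h import *
np.set_printoptions(suppress=True,precision=3)
print(necktop(.6245,-.087,.1635)); print('e',necktop(.6245,.22,.102),'f',necktop(.6245,-.198,.102))
E
```

```text
[(array([ 0.626, -0.086]), 0.0158, 0.1626, 78), (array([ 0.629, -0.087]), 0.0162, 0.1621, 89)]
e [(array([0.625, 0.224]), 0.0161, 0.1021, 71), (array([0.626, 0.222]), 0.0172, 0.1022, 59)] f [(array([ 0.624, -0.196]), 0.0156, 0.1026, 69), (array([ 0.627, -0.197]), 0.0156, 0.1025, 94)]
```

```bash
cat >> h.py <<'E'
def setdown(y,dx=-.0015):
    p,q=place(y,dx=dx)
    r.move_linear(p+[0,0,.012],vel=.1); print('over',r.current_contact_force())
    r.move_linear(p,vel=.04); f=r.current_contact_force(); print('at',f,r.current_tool_pos()-p)
    r.set_gripper(.68); 
    r.move_linear(p-ZP*.12,vel=.12)
    print(r.current_t(),r.current_contact_force())
    r.move_linear(p-ZP*.12+[0,0,.12],vel=.3)
E
python3 - <<'E'
from h import *
np.set_printoptions(suppress=True,precision=3)
setdown(-.087)
print(necktop(.6245,-.087,.102)); shot('p2'); print(r.current_t())
E
```

```text
over [-0.295  0.057 -1.87 ]
at [-8.958 -0.045 15.757] [ 0.001 -0.     0.002]
25.6833 [ 0.573 -0.052  0.285]
[(array([ 0.622, -0.087]), 0.0156, 0.1022, 75), (array([ 0.625, -0.089]), 0.0161, 0.1026, 82)]
26.5417
```

View pics/p2scene.png

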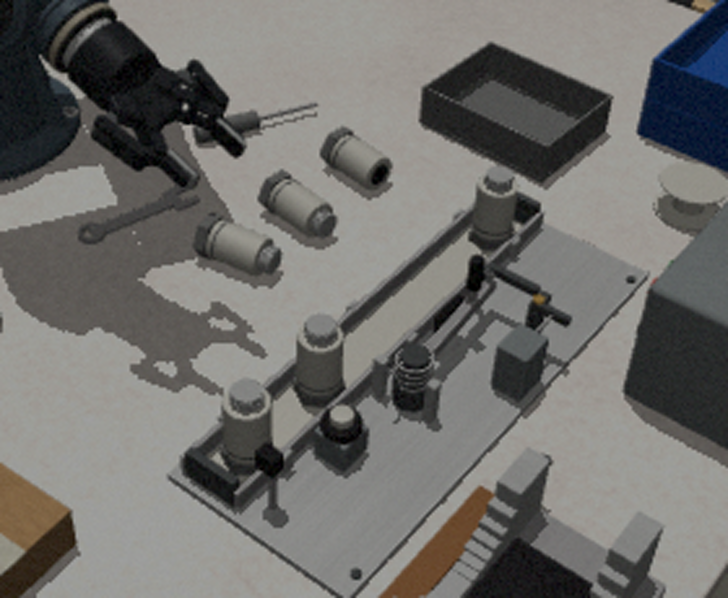

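The first can stands at (0.6235, -0.088) with its top at 0.102. On to the second, from y = 0.115.

```bash
sed -i 's/dz=.0015,dx=0/dz=.0035,dx=0/; s/dx=-.0015/dx=0/' h.py; python3 - <<'E'
from h import *
np.set_printoptions(suppress=True,precision=3)
q0=r.current_q(); 
def seen():
    cs,im=cans(); 
    for c in cs: print(c['c'],c['u'],c['L'],c['W'],c['ends'])
    g=[c for c in cs if np.linalg.norm(c['c']-[.434,.115])<.05 and abs(c['L']-.092)<.004 and .045<c['W']<.056]
    return g
g=seen()
if not g:
    p,q=place(-.087); r.move_linear([.40,-.15,.30],vel=.4); g=seen()
if g:
    pick(g[0]); p,q=place(.113)
    r.move_to(p+[-.06,0,.20],q); r.move_linear(p+[0,0,.06],vel=.2)
    print(necktop(.6245,.113,.1635),r.current_t()); shot('p3')
E
```

```text
[0.434 0.115] [ 0.995 -0.096  0.   ] 0.09163259 0.051302626729011536 (np.float64(0.05083588335035574), np.float64(0.029318475519805487))
[0.428 0.016] [0.982 0.189 0.   ] 0.09239707 0.052521225064992905 (np.float64(0.05252123281295952), np.float64(0.029792292614585034))
[0.428 0.228] [ 0.987 -0.162  0.   ] 0.07762378 0.05317278206348419 (np.float64(0.05317278488728304), np.float64(0.04354170056964134))
down [ 0.47  -0.72   0.675] 30.6
grip 0.39426894382349986 31.0333
lift 0.39303505845589065 [-0.051  0.055 -1.614] 32.1417
[(array([0.628, 0.114]), 0.0158, 0.164, 66), (array([0.63 , 0.112]), 0.0179, 0.164, 73)] 36.0333
```

```bash
python3 - <<'E'
from h import *
np.set_printoptions(suppress=True,precision=3)
setdown(.113,dx=-.001)
print(necktop(.6245,.113,.102)); shot('p4'); print(r.current_t())
cs,im=cans()
for c in cs: print(c['c'],c['u'],c['L'],c['W'],c['ends'])
E
```

```text
over [ 0.747 -0.271 -1.356]
at [-2.428  0.021  4.113] [0.    0.    0.001]
38.725 [-0.279 -0.492 -0.761]
[(array([0.622, 0.114]), 0.0162, 0.1021, 79), (array([0.624, 0.114]), 0.0159, 0.1025, 65)]
39.5667
[0.427 0.017] [0.978 0.207 0.   ] 0.09237188 0.052512358874082565 (np.float64(0.05091586365726372), np.float64(0.029971809302996616))
[0.427 0.226] [ 0.975 -0.221  0.   ] 0.07863874 0.052103202790021896 (np.float64(0.05210321699062852), np.float64(0.0280390092695222))
```

View pics/p4scene.png

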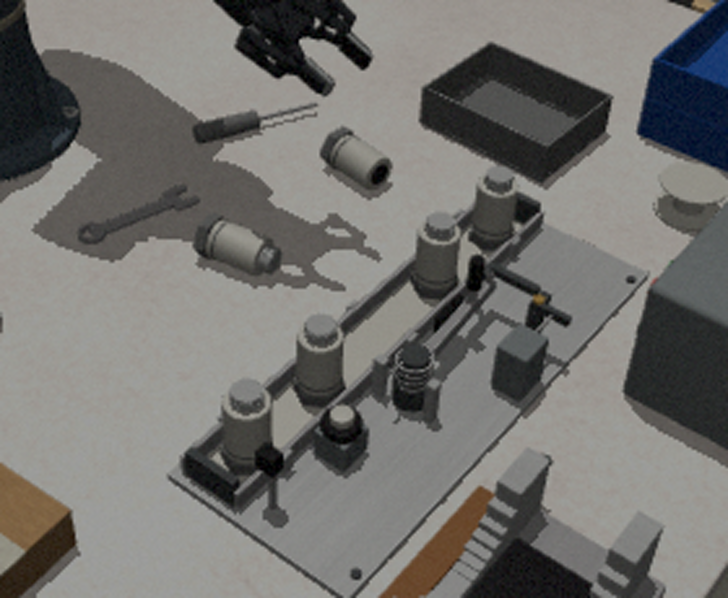

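Second can stands (scene crop 437,255), and the kicker is still hooked. Third can next, to y = 0.013.

```bash
python3 - <<'E'
from h import *
np.set_printoptions(suppress=True,precision=3)
cs,im=cans(); g=[c for c in cs if np.linalg.norm(c['c']-[.427,.017])<.06 and abs(c['L']-.092)<.004 and .045<c['W']<.056]
print(g)
if g:
    pick(g[0]); p,q=place(.013)
    r.move_to(p+[-.06,0,.20],q); r.move_linear(p+[0,0,.06],vel=.2)
    n=necktop(.6245,.013,.1635);print(n,r.current_t()); shot('p5')
    if abs(n[0][0][0]-.627)<.004 and abs(n[0][2]-.164)<.003:
        setdown(.013,dx=-.001)
        print(necktop(.6245,.013,.102)); shot('p6'); print(r.current_t())
E
```

```text
[{'c': array([0.428, 0.015]), 'u': array([0.984, 0.178, 0.   ]), 'L': np.float32(0.092374966), 'W': 0.05262845754623413, 'ends': (np.float64(0.05262845979280023), np.float64(0.029747485476080252))}]
down [-0.526  0.029  0.241] 43.8917
grip 0.3960836503326345 44.3167
lift 0.3904859240312008 [ 0.029 -0.514 -2.899] 45.425
[(array([0.627, 0.015]), 0.0156, 0.1635, 77), (array([0.63 , 0.013]), 0.0162, 0.1643, 80)] 49.325
over [ 0.165 -0.013 -0.87 ]
at [-1.202 -0.186  2.773] [0. 0. 0.]
52.0167 [-0.43   0.458  0.81 ]
[(array([0.621, 0.014]), 0.0158, 0.1024, 72), (array([0.622, 0.013]), 0.0167, 0.1029, 68)]
52.9083
```

View pics/p6scene.png

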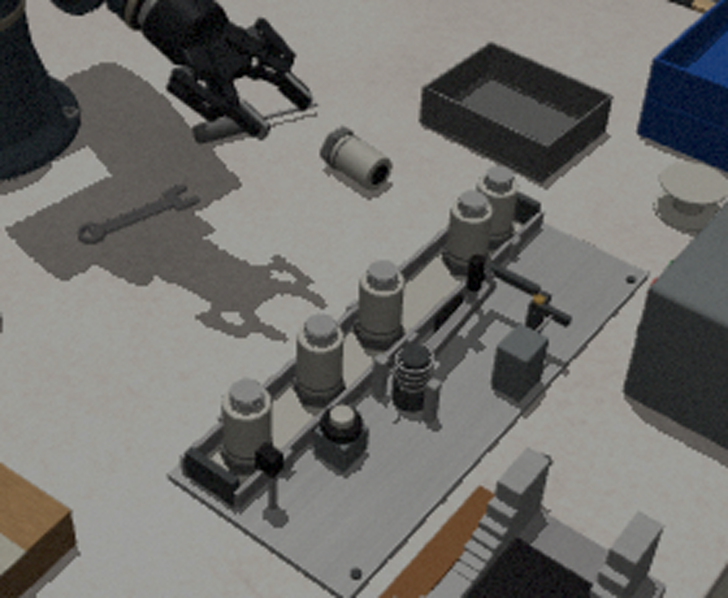

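All three stand. The can that was at y = 0.113 has been bumped along the lane to scene crop (468,230), but it's still upright. Now the reject into the bin.

```bash
python3 - <<'E'
from h import *
np.set_printoptions(suppress=True,precision=3)
cs,im=cans(); g=[c for c in cs if abs(c['L']-.078)<.005 and .045<c['W']<.057]
print(g)
if g:
    c=g[0]; u=c['u']; y=np.cross(UP,u); q=down(y)
    p=np.append(c['c'],.033)+u*.003
    r.set_gripper(.78); r.move_to(p+[0,0,.12],q); r.move_linear(p,vel=.12); print(r.current_contact_force())
    r.set_gripper(0,squeeze=60); print(r.current_opening()); r.move_linear(p+[0,0,.15],vel=.25); print(r.current_opening())
    b=np.array([.521,.439]); qb=down([.05,1])
    r.move_to([b[0],b[1],.18],qb); r.move_linear([b[0],b[1],.045],vel=.12); print(r.current_contact_force())
    r.set_gripper(.75); r.move_linear([b[0],b[1],.22],vel=.2); print(r.current_t())
    r.move_linear([.45,.25,.30],vel=.4)
    shot('p7')
    for y in(.224,.15,.013,-.087,-.197): print(y,necktop(.6245,y,.102,.04))
    C=cloud(grab('top'));Q=C[~np.isnan(C[...,2])];h=Q[(Q[:,2]>.1)&(Q[:,2]<.125)&(Q[:,0]>.67)&(Q[:,0]<.75)&(Q[:,1]>.02)&(Q[:,1]<.13)];print('handle',h.mean(0),len(h))
    Q=Q[(abs(Q[:,0]-.521)<.085)&(abs(Q[:,1]-.439)<.065)&(Q[:,2]>.025)];print('reject',cv2.minAreaRect(Q[:,:2].astype(np.float32)),Q[:,2].max(),len(Q))
E
```

```text
[{'c': array([0.428, 0.229]), 'u': array([ 0.989, -0.151,  0.   ]), 'L': np.float32(0.078065455), 'W': 0.052465032786130905, 'ends': (np.float64(0.052465032874438135), np.float64(0.04459786178882883))}]
[-0.196 -0.217 -0.226]
0.37563171138316215
0.0011835109964875247
[-0.53  -0.434 -0.446]
61.8833
0.224 [(array([0.628, 0.211]), 0.0274, 0.102, 76), (array([0.627, 0.222]), 0.0164, 0.1026, 57)]
0.15 [(array([0.626, 0.169]), 0.0157, 0.1022, 73), (array([0.629, 0.168]), 0.0163, 0.1025, 60)]
0.013 [(array([0.621, 0.014]), 0.0161, 0.1023, 71), (array([0.623, 0.013]), 0.0182, 0.1022, 78)]
-0.087 [(array([ 0.623, -0.087]), 0.0159, 0.1025, 70), (array([ 0.624, -0.088]), 0.0164, 0.1024, 84)]
-0.197 [(array([ 0.624, -0.196]), 0.0158, 0.1024, 70), (array([ 0.625, -0.197]), 0.0162, 0.1025, 89)]
handle [0.689 0.079 0.111] 30Traceback (most recent call last):
  File "<stdin>", line 17, in <module>
    return umr_maximum(a, axis, None, out, keepdims, initial, where)
ValueError: zero-size array to reduction operation maximum which has no identity
```

View pics/p7scene.png

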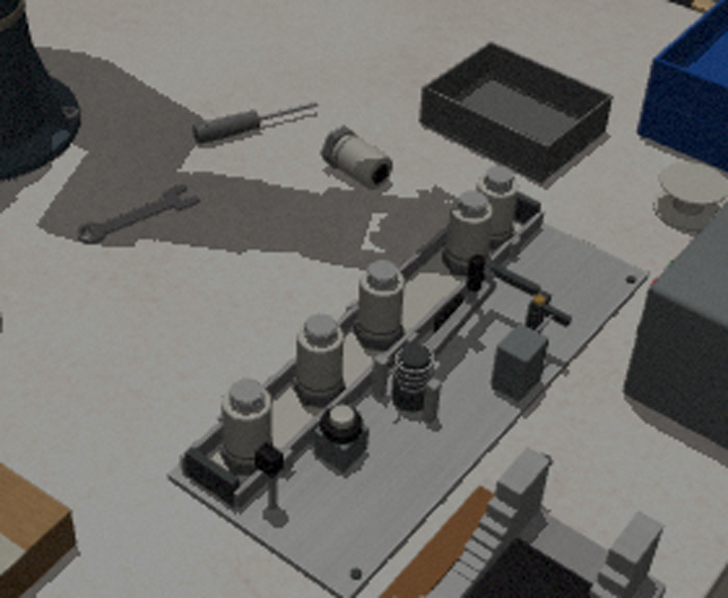

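View pics/p7top.png

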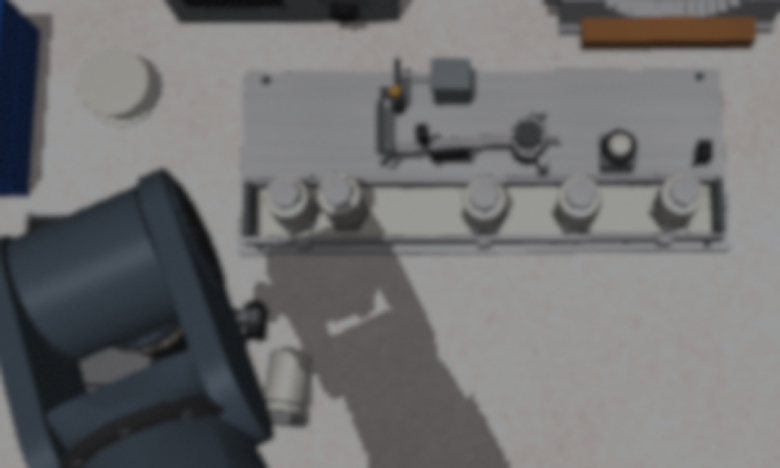

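The reject slipped out of the grip because I held it too high on the round. It's still near where it was (scene crop 357,157). I'll regrasp lower.

```bash
python3 - <<'E'
from h import *
np.set_printoptions(suppress=True,precision=3)
r.move_linear([.35,-.10,.35],vel=.5)
cs,im=cans(); g=[c for c in cs if abs(c['L']-.078)<.006 and .045<c['W']<.058]
print(cs)
if g:
    c=g[0]; u=c['u']; u=u if u[0]>0 else -u; y=np.cross(UP,u); q=down(y)
    p=np.append(c['c'],.0265)+u*.004
    r.set_gripper(.78); r.move_to(p+[0,0,.12],q); r.move_linear(p,vel=.1); print(r.current_contact_force())
    r.set_gripper(0,squeeze=60); print(r.current_opening()); r.move_linear(p+[0,0,.15],vel=.2); print(r.current_opening(),r.current_contact_force(),r.current_t())
    shot('p8')
E
```

```text
[{'c': array([0.428, 0.23 ]), 'u': array([ 0.987, -0.161,  0.   ]), 'L': np.float32(0.07820855), 'W': 0.05125274509191513, 'ends': (np.float64(0.05088395042429163), np.float64(0.045721758219873135))}]
[ 0.696 -0.432  0.537]
0.4609920956190977
0.45771634848636933 [-0.572 -0.615 -1.995] 68.875
```

View pics/p8scene.png

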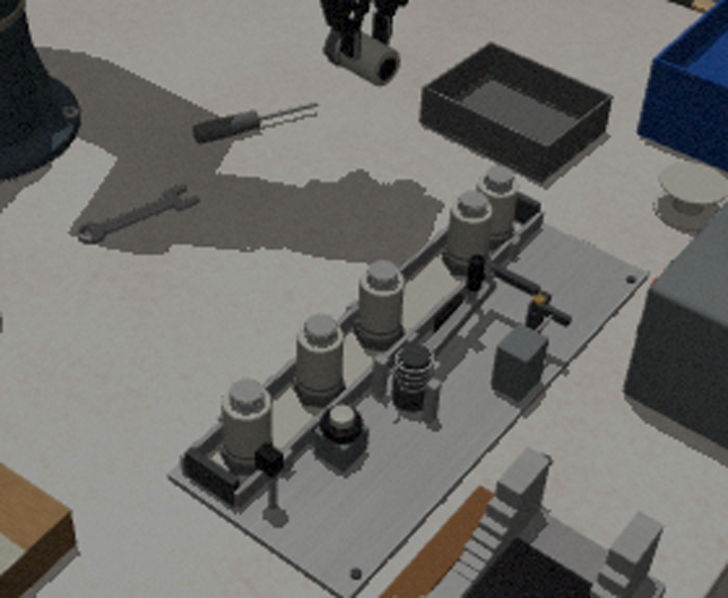

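The reject is now held well (scene crop 362,57). Into the bin.

```bash
python3 - <<'E'
from h import *
np.set_printoptions(suppress=True,precision=3)
b=np.array([.521,.439]); qb=down([.05,1])
r.move_to([b[0],b[1],.18],qb); print(r.current_opening()); r.move_linear([b[0],b[1],.036],vel=.12); print(r.current_contact_force(),r.current_opening())
r.set_gripper(.72); r.move_linear([b[0],b[1],.22],vel=.2)
r.move_linear([.45,.0,.30],vel=.4); r.set_gripper(0,squeeze=40)
print(r.current_t()); shot('p9')
C=cloud(grab('top'));Q=C[~np.isnan(C[...,2])]
Q=Q[(abs(Q[:,0]-.521)<.085)&(abs(Q[:,1]-.439)<.062)&(Q[:,2]>.015)];print('reject',cv2.minAreaRect(Q[:,:2].astype(np.float32)),Q[:,2].max(),len(Q))
p=np.array([.6885,-.137,.0])
print(r.inverse_kinematics(p+[0,0,.09],down([0,1])))
E
```

```text
0.45617024660024474
[-0.465 -0.928 -1.723] 0.4564191845166755
74.5417
reject ((0.5181102156639099, 0.44073498249053955), (0.05270589143037796, 0.07815365493297577), 88.1751480102539) 0.05421239658901622 492
[-0.263  0.771  1.315 -0.     1.055 -1.834]
```

View pics/p9scene.png

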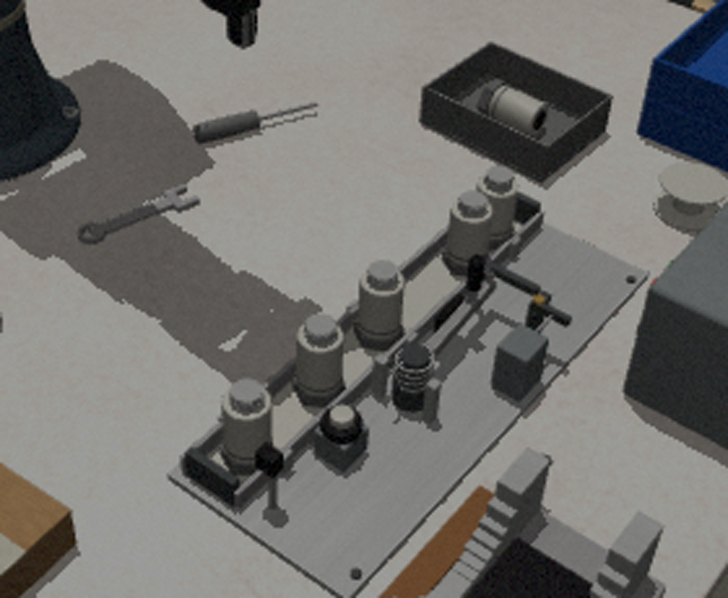

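View pics/p9top.png

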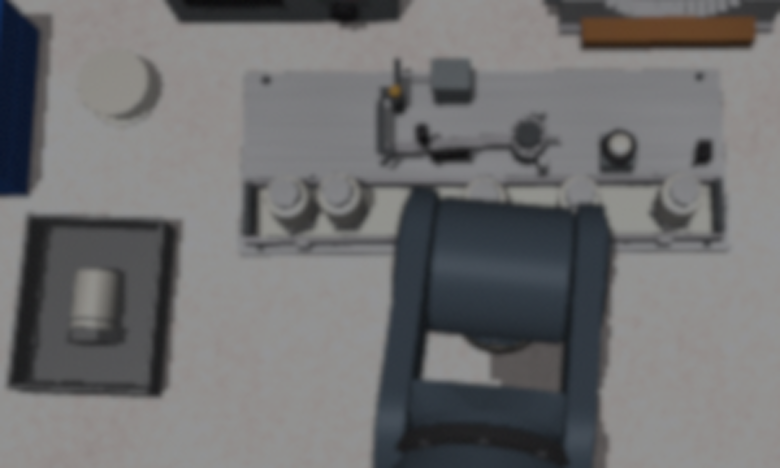

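The reject lies inside the bin, centre (0.518, 0.441), and all five necked cans stand. Pressing the reset button with the jaws shut.

```bash
python3 - <<'E'
from h import *
np.set_printoptions(suppress=True,precision=3)
x,y=.6885,-.137; q=down([0,1])
r.move_to([x,y,.20],q); r.move_linear([x,y,.095],vel=.15)
z=.089
while z>.074:
    r.move_linear([x,y,z],vel=.03); f=r.current_contact_force()[2]; print(round(z,4),round(f,2),r.current_tool_pos()[2].round(4))
    if f>7: break
    z-=.0015
r.sleep(.3); print(r.current_contact_force())
shot('q1')
r.move_linear([x,y,.20],vel=.15); r.move_linear([.42,-.05,.32],vel=.4); r.sleep(.3)
print(r.current_t())
shot('q2')
for y in(.224,.168,.013,-.087,-.197): print(y,necktop(.6245,y,.102,.03))
C=cloud(grab('scene'));Q=C[~np.isnan(C[...,2])];h=Q[(Q[:,2]>.1)&(Q[:,2]<.125)&(Q[:,0]>.67)&(Q[:,0]<.75)&(Q[:,1]>.02)&(Q[:,1]<.13)];print('handle',h.mean(0),len(h))
E
```

```text
0.089 0.56 0.0891
0.0875 -0.02 0.0875
0.086 0.09 0.0859
0.0845 -0.74 0.0844
0.083 0.01 0.0829
0.0815 -0.22 0.0814
0.08 0.2 0.0799
0.0785 -0.14 0.0784
0.077 0.77 0.0769
0.0755 0.73 0.0754
[-0.304 -0.38  -0.166]
81.8667
0.224 [(array([0.625, 0.224]), 0.0156, 0.1023, 73), (array([0.627, 0.221]), 0.0163, 0.1036, 47)]
0.168 [(array([0.628, 0.169]), 0.0155, 0.1021, 81), (array([0.63 , 0.168]), 0.0178, 0.102, 65)]
0.013 [(array([0.622, 0.015]), 0.016, 0.1022, 74), (array([0.622, 0.01 ]), 0.0176, 0.1022, 73)]
-0.087 [(array([ 0.622, -0.087]), 0.0154, 0.1031, 68), (array([ 0.625, -0.089]), 0.0154, 0.1026, 80)]
-0.197 [(array([ 0.625, -0.195]), 0.0156, 0.1027, 68), (array([ 0.627, -0.199]), 0.0166, 0.1026, 92)]
handle [0.693 0.076 0.108] 39
```

View pics/q1scene.png

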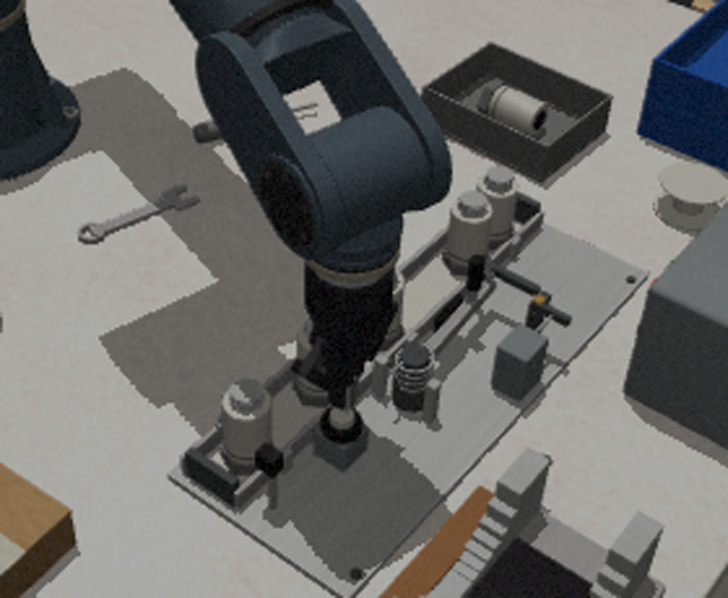

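View pics/q2scene.png

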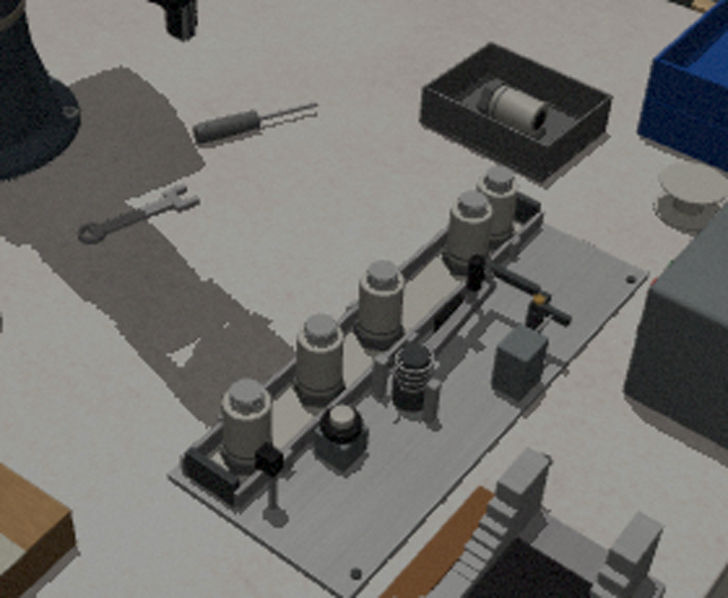

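No force built up even at TCP z = 0.0755, so the fingertips weren't on the button. I'll check where they really are, stopping just above it this time.

```bash
python3 - <<'E'
from h import *
np.set_printoptions(suppress=True,precision=4)
x,y=.6885,-.137; q=down([0,1])
print('op',r.current_opening())
r.move_to([x,y,.20],q); r.move_linear([x,y,.095],vel=.2)
print('op',r.current_opening(),r.current_tool_pos())
for n in('top','scene'):
    im=grab(n);save(im,f'm_{n}.png')
    C=cloud(im)
    t=cv2.imread(f'pics/m_{n}.png')
    u,v=proj(im,[x,y,.073]);ub,vb=proj(im,[x,y,.064]); print(n,u,v,ub,vb)
    cv2.imwrite(f'pics/m_{n}.png',cv2.resize(t[int(v)-50:int(v)+50,int(u)-65:int(u)+65],None,fx=6,fy=6,interpolation=cv2.INTER_CUBIC))
    Q=C[~np.isnan(C[...,2])]
    bt=Q[(abs(Q[:,0]-x)<.05)&(abs(Q[:,1]-y)<.05)&(Q[:,2]<.12)&(Q[:,2]>.05)]
    for zz in np.arange(.05,.12,.005):
        s=bt[(bt[:,2]>=zz)&(bt[:,2]<zz+.005)]
        if len(s): print(zz.round(3),len(s),s.mean(0),s.min(0)[:2],s.max(0)[:2])
E
```

```text
op 0.0005288226905021382
op 0.0033420166385184466 [ 0.6892 -0.1371  0.0969]
top 328.91645676771145 163.3143050543252 328.5757852237791 164.2612365731863
scene 290.6317128195573 266.38121519961544 290.5136335668208 268.897754277813
0.05 71 [ 0.6878 -0.1388  0.0527] [ 0.6399 -0.1817] [ 0.7095 -0.0973]
0.055 48 [ 0.6886 -0.1413  0.0568] [ 0.6393 -0.1785] [ 0.7088 -0.1018]
0.06 52 [ 0.6884 -0.137   0.0628] [ 0.6402 -0.1829] [ 0.7013 -0.1057]
0.065 13 [ 0.6911 -0.1379  0.0663] [ 0.6815 -0.1474] [ 0.7007 -0.131 ]
0.085 5 [ 0.6404 -0.184   0.0879] [ 0.6386 -0.1867] [ 0.6439 -0.1804]
0.1 7 [ 0.6987 -0.1404  0.1034] [ 0.6946 -0.145 ] [ 0.7009 -0.1296]
0.105 7 [ 0.6983 -0.1407  0.1078] [ 0.6888 -0.1493] [ 0.7023 -0.135 ]
0.11 19 [ 0.6953 -0.1439  0.1119] [ 0.6836 -0.1506] [ 0.7022 -0.1304]
0.115 16 [ 0.6966 -0.1414  0.1177] [ 0.686  -0.1498] [ 0.7009 -0.121 ]
```

View pics/m_scene.png

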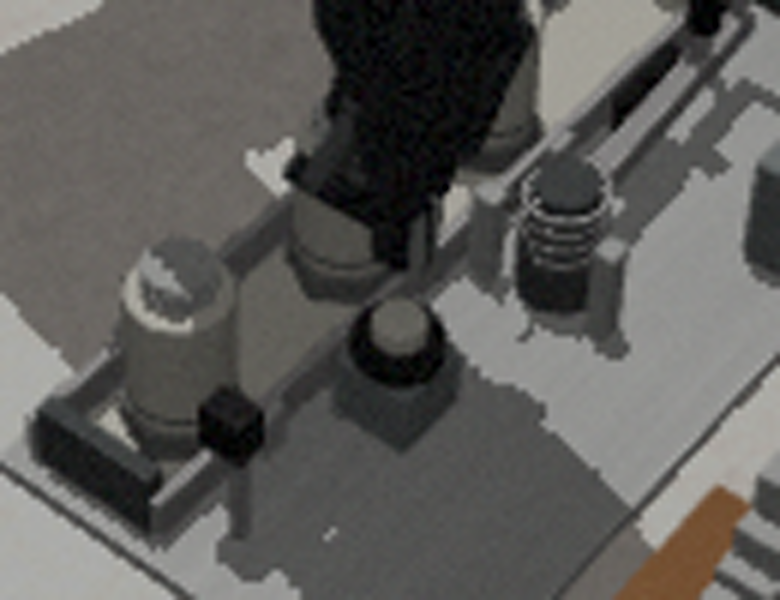

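With TCP at 0.097 the shut tips show at z of about 0.100 (crop 395,265), roughly 36 mm above the button (crop 400,325). So the tips stand higher than the nominal overhang says. I'll keep descending under a force guard.

```bash
python3 - <<'E'
from h import *
np.set_printoptions(suppress=True,precision=4)
x,y=.6885,-.137
r.move_linear([x,y,.078],vel=.1)
z=.0765; hit=None
while z>.046:
    r.move_linear([x,y,z],vel=.03); f=r.current_contact_force(); print(round(z,4),f.round(2))
    if hit is None and f[2]>1.2: hit=z
    if f[2]>8 or abs(f[:2]).max()>6: break
    z-=.0012
r.sleep(.3); print(r.current_contact_force(),r.current_t())
im=grab('scene');save(im,'m2.png');t=cv2.imread('pics/m2.png');u,v=map(int,proj(im,[x,y,.064]))
cv2.imwrite('pics/m2.png',cv2.resize(t[v-50:v+50,u-65:u+65],None,fx=6,fy=6,interpolation=cv2.INTER_CUBIC))
E
```

```text
0.0765 [ 0.03  0.11 -0.28]
0.0753 [1.06 0.8  0.15]
0.0741 [ 0.39 -0.21  0.05]
0.0729 [ 0.62 -0.51  0.02]
0.0717 [ 1.23  0.12 -0.47]
0.0705 [-0.11  0.35  0.87]
0.0693 [ 0.18 -0.67 -0.18]
0.0681 [-0.27 -0.62 -0.81]
0.0669 [ 0.04 -0.23 -0.  ]
0.0657 [ 0.31 -0.5   0.04]
0.0645 [ 0.69 -0.17  0.28]
0.0633 [ 0.81 -0.58  0.31]
0.0621 [-0.97 -0.83  1.32]
0.0609 [ 0.36 -0.44  1.12]
0.0597 [0.81 0.38 2.02]
0.0585 [1.28 0.27 2.3 ]
0.0573 [0.96 0.65 2.99]
0.0561 [-0.11  0.99  5.74]
0.0549 [-4.1   1.44 14.61]
[-4.2205 -0.0166 13.3674] 89.8333
```

View pics/m2.png

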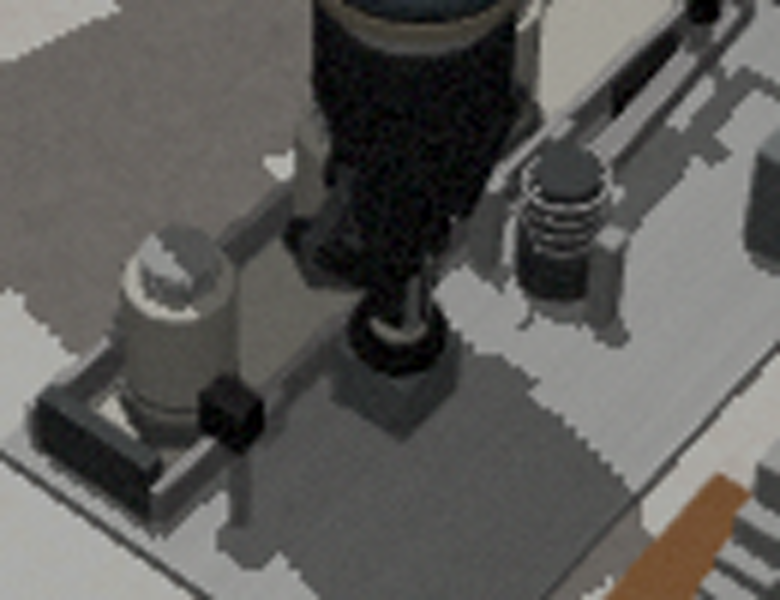

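The spring force rose from TCP 0.062 and hit bottom at 0.056, a 6 mm stroke, and the button was held down at 13 N. Now I'll retreat for a final check.

```bash
python3 - <<'E'
from h import *
np.set_printoptions(suppress=True,precision=4)
x,y=.6885,-.137
r.move_linear([x,y,.20],vel=.12); r.move_linear([.42,-.05,.32],vel=.4); r.sleep(.5)
shot('z')
for y in(.224,.168,.013,-.087,-.197): print(y,necktop(.6245,y,.102,.027))
C=cloud(grab('scene'));Q=C[~np.isnan(C[...,2])];h=Q[(Q[:,2]>.1)&(Q[:,2]<.125)&(Q[:,0]>.67)&(Q[:,0]<.75)&(Q[:,1]>.02)&(Q[:,1]<.13)];print('handle',h.mean(0),len(h))
C=cloud(grab('top'));Q=C[~np.isnan(C[...,2])]
Q=Q[(abs(Q[:,0]-.521)<.085)&(abs(Q[:,1]-.439)<.062)&(Q[:,2]>.015)];print('reject',cv2.minAreaRect(Q[:,:2].astype(np.float32)),Q[:,2].max())
print(r.current_t(),r.current_contact_force())
E
```

```text
0.224 [(array([0.6251, 0.2236]), 0.0155, 0.1028, 71), (array([0.6273, 0.2231]), 0.0175, 0.102, 60)]
0.168 [(array([0.6279, 0.1692]), 0.0159, 0.1022, 69), (array([0.6303, 0.1665]), 0.0164, 0.1031, 53)]
0.013 [(array([0.6212, 0.014 ]), 0.0159, 0.1017, 77), (array([0.6239, 0.0121]), 0.0166, 0.1028, 73)]
-0.087 [(array([ 0.6226, -0.0867]), 0.0154, 0.1024, 68), (array([ 0.6241, -0.0881]), 0.0158, 0.1026, 82)]
-0.197 [(array([ 0.6241, -0.1958]), 0.0161, 0.1016, 77), (array([ 0.6275, -0.1978]), 0.016, 0.1025, 91)]
handle [0.6927 0.0764 0.1079] 39
reject ((0.5183724164962769, 0.4405061900615692), (0.0526001900434494, 0.07886020839214325), 87.6690902709961) 0.055046278759039335
93.3583 [-0.0197  0.3196 -0.5632]
```

View pics/zscene.png

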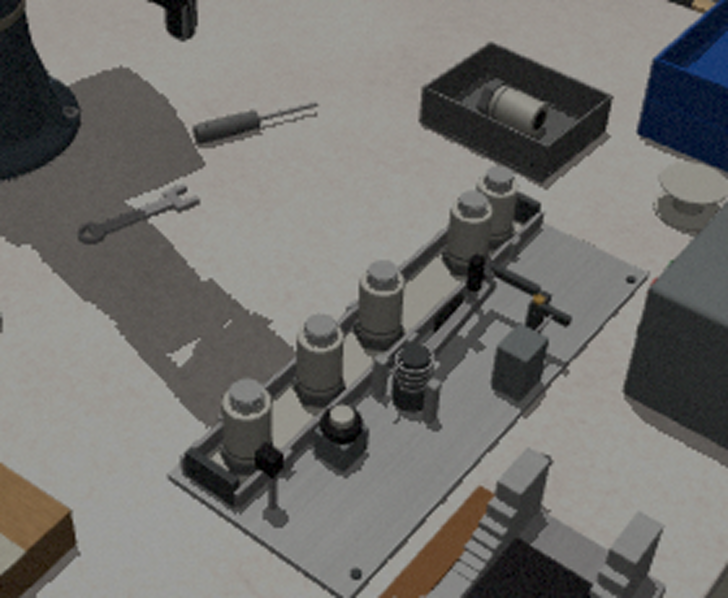

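The five cans stand, the kicker is hooked with its handle at crop (476,270), the reject lies in the bin and the arm is clear. Handing in.

```bash
python3 - <<'E'
from h import *
r.hand_in(); print(r.current_t())
E
```

```text
the job is handed in; nothing more can be done
the job is handed in; nothing more can be done
```

I carried out the whole job and handed it in at about 93 s of the 210 s; the hand-in gives no verdict.

- **Kicker:** I drew the arm back to about 1.61 rad and eased it until the hook took the load, then let go. It stayed hooked through the rest of the work.
- **Canisters:** I stood the three tipped canisters with necks in the lane between the two already there.
- **Reject:** I laid the neckless canister in the bin.
- **Reset button:** I pressed it fully down, through about 6 mm of travel to a hard stop, and held it.

**Last checks:**
- All five canisters stood upright, with tops 0.102 m over the table. They were within about 5 mm of the lane's centre line and 0.215 m of its middle.
- The kicker handle read about 1.5 rad, which is the hooked position.
- The reject lay inside the bin, a few mm from its centre.
- The robot was touching nothing.

**What went wrong or disagreed:**
- The first grip on the reject slipped, so I regrasped it lower.
- The first button press met no force. The shut fingertips stood about 25 mm higher than the stated overhang, so I pressed again lower under a force guard.
- The canister set down at y = 0.113 m was later found 55 mm further along the lane, still upright and well placed. I did not find out whether the announced knock or the robot moved it.
- The first canister was set down with about 16 N on the bed, so I placed the other two slightly higher.

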